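# Feed the culture dish by one turn of the hand wheel and clamp it

### The job

Feed the culture dish on forward: push the hand wheel of the dish stage round by its red spoke handle, clockwise as seen from above, through exactly one full turn, so that the handle comes back to where it stood at the start. Then push the blue-knobbed clamp lever fully over to its stop, away from the robot, to lock the stage. Push gently with the fingers only: grip nothing, and leave the other things on the bench where they are.

Things in the scene. Friction and masses are not known exactly. Their poses are not given: they have to be found in the camera images.
- feeder: the dish stage, fixed to the bench: grey base, white gearbox under a black hand wheel, guideway with a carriage holding a petri dish. Origin on the bench (z = 0) under the wheel axis; x runs along the guideway, away from the robot, turned up to 0.35 rad. Base x -75..75, y -98..68 mm; guideway to x = 251 mm; carriage and dish begin at x = 65 mm, top 70 mm high.
- wheel_axis (a point): point on the hand wheel's vertical axis, 108 mm above the bench, the height of the middle of the red handle's working length. The wheel is a black ring of 60 mm radius (bar 12 mm thick, its top 82 mm above the bench) with three spokes and a hub whose top is 89 mm above the bench.
- spoke_handle: the red upright handle standing on the wheel's ring at the end of one spoke, 60 mm from the axis: a round grip 17 to 20 mm thick, from 80 to 128 mm above the bench. It revolves freely about its own pin. Origin at the centre of its foot. Free space all round it above the ring.
- handle_mid (a point): the centre of the red handle, 108 mm above the bench, 60 mm from the wheel's axis. It circles with the wheel; after exactly one turn it is back where it started.
- feed_wheel (a joint): turn of the hand wheel in rad, growing clockwise seen from above; starts anywhere from 0 to 5; 0 = handle on the stage's -x side. It turns freely past a full turn (stops only at -7 and 18.5), with a steady friction of about 3 N at the handle, and stays where it is left. Each turn feeds the dish carriage 12 mm along the stage's +x.
- clamp_knob (a point): the centre of the clamp lever's upright knob: blue, 20 mm thick, 63 to 105 mm above the bench; this point 85 mm above it. It stands 90 mm from the lever's pivot, joined by a steel arm about 35 mm above the bench.
- clamp_pivot (a point): point on the clamp lever's vertical pivot axis, 85 mm above the bench, on the stage's -y side 60 mm from the wheel axis.
- clamp_lever (a joint): swing of the clamp lever in rad, growing counter-clockwise from above; starts at 0 to 0.2 (open; at 0 the knob lies on the -y side of the pivot, turned 0.15 rad toward the stage's -x); 1.0 = clamped, a hard stop, the knob then farther from the robot. Friction about 1.5 N at the knob; it stays where it is left.
- reagent_a: bystander: white bottle with grey-blue cap, 44 mm wide, 90 tall; origin under its centre
- reagent_b: bystander: white bottle with pink cap, 44 mm wide, 90 tall; origin under its centre
- cover_slips: bystander: small white carton 40x55x19; origin under its centre
- marker_1: bystander: white and red marker pen lying down, 17x135x16; origin under its centre
- specimen_cup_2: bystander: cup with blue lid, 63 mm wide, 64 tall; origin under its centre
- strip_canister: bystander: white canister with green cap, 38 mm wide, 90 tall; origin under its centre

How it is judged:
By the outcome, as a careful person would: the job done as asked, in the order asked, and still so for the second after the job is handed in, with the robot touching nothing.
It also fails if it takes over 64 s, if anything falls off the work surface, if the arm or the gripper's body presses on something with over 40 N, if the wrist force passes 120 N, or if a joint passes its speed limit or range.

### The arm

A 7-joint arm with a two-finger parallel gripper is mounted at the origin on a cart in front of the work surface, level with it; the furniture and walls round the work are solid. World frame = base frame: x ahead of the robot, y to its left, z up, the work surface at z = 0. Lengths are in m, angles in rad, forces in N, time in s.
With the tool pointing down it reaches from about 0.425 to 0.875 m from the base axis. Payload 4.7 kg.
Tool frame: the origin (TCP) lies at the very end of the fingers, on their centre line; the grasp point (between the pads) lies 19 mm behind it; z points along the fingers, y is the line along which they close (so a half turn about z gives the same grasp; the last joint's range is limited). The gripper opens to 87 mm and grips with 3 to 60 N. Pads are 19 mm wide; open, the fingers measure 117 mm over their backs; the gripper's body (75 mm by 190 mm) begins 51 mm behind the grasp point.
Start: joints at [-1.293, 0.321, -0.07, 1.45, 0.023, 1.371, -0.057], TCP at [0.17, 0.628, 0.223] pointing down, gripper open.
Joint ranges: [-2.86, 2.86], [-0.3, 2.09], [-1.38, 1.24], [0.06, 2.45], [-1.56, 4.7], [0.09, 2.05], [-2.69, 2.69]. Speed limits (rad/s): [2.57, 2.57, 3.14, 3.14, 3.14, 3.14, 3.14].

### API

Orientations are given as a rotation vector (axis times angle).
In Python, from bench import ctrl, get_image, job gives the robot as it stands.
- The arm moves only by the shell command python3 -m crank 'ROWS' [FORCE]. ROWS is JSON, a list that holds one entry, the list of rows, each a list of 5 numbers: the shift along the tool's x, y, z in mm, then the turn about the tool's z in rad, then the closure, from -1 (fully open) to 1 (shut), so that 0 is half open. A call has 1 to 10 rows; each row shifts and turns the commanded pose from where the row before left it, along the tool's axes as they then stand; what a row does not reach is not made up. A row lasts 1/12 s, in which the tool goes at most 41.7 mm and 7.16 degrees, less where a joint would pass 70% of its speed; a pose out of reach is approached as far as the arm can. A call with a gripper value outside its range is refused whole. The fingers move at their own pace and stop on an object; FORCE is the grip in N (left out, the last holds). Time passes only in rows, so rows that do not move let the fingers close. It gives the time, the measured TCP pose, the force, the opening and the grip force at its end, in the units of the state.
- ctrl.get_state(): the state, without advancing time (a new reading comes with each control period).
- get_image(name): name is "scene" or "side" or "wrist"; returns a dict with "pixels" (480x640x3 uint8, red, green, blue), "fx", "fy", "cx", "cy" (pixels), "T" (4x4, takes a point from camera to world coordinates); the wrist camera has in their place "T_tool_cam" (4x4, takes a point from camera to tool coordinates, whose origin is the TCP and whose axes are the flange's). Camera axes: x right, y down, z forward; pixel columns grow to the right and rows downward; lengths in m; the calibration is good to about 2 mm. A picture is of the moment at which its call begins: read the wrist's pose just before it. There is no depth.
- job.close_job(): hands the job in; it is judged then, once.
The state is a dict: "time": time; "joint_positions": joint angles; "qd": joint speeds; "joint_torque": joint torques, N m; "position": TCP position; "tool_rot": TCP orientation; "ft_force": force on the tool from outside, world axes, zero at the start; "torque": the same for the moment, N m; "grip_width": opening from 0.0 (shut) to 1.0 (fully open); "grip_force": force on a finger pad.
Only numpy, scipy, OpenCV 4.12 (cv2) and the standard library are available. Lean on these libraries where they do the work, as an engineer would, in place of code of your own. Each camera call takes 0.05 s, during which the arm holds its last target. There are 200 camera calls.

## Working session

There is one attempt and no reset: what is moved stays moved. The work goes in short steps, Python scripts to look and compute and a shell command to move; the robot and the scene stay as the last step left them, time stands still between calls to the robot, and variables do not carry over. Pictures are saved under pics/ and viewed, at most 10 in all, crops included, and the job is handed in when it is done.

```bash
mkdir -p pics; ls; python3 - <<'E'
from bench import ctrl,get_image
import cv2
s=ctrl.get_state();print(s)
for n in("scene","side"):
    im=get_image(n);cv2.imwrite(f"pics/{n}0.png",im["pixels"][:,:,::-1]);print(n,im["fx"],im["cx"],im["T"])
E
```

```text
pics
{'time': 0.0, 'joint_positions': array([-1.29287032,  0.32183198, -0.0701046 ,  1.45166792,  0.0226146 ,
        1.37078507, -0.05686068]), 'qd': array([ 7.32126526e-04, -1.51786426e-03, -9.68076739e-05,  1.35975943e-03,
        4.76185101e-04, -1.91841550e-03, -1.07180763e-04]), 'joint_torque': array([ 2.99107887e-04, -4.91294360e+01, -4.03776057e-01, -3.12525129e+01,
       -6.39297534e-02,  4.35497565e-02,  1.52661114e-04]), 'position': array([0.16940288, 0.62697   , 0.22145939]), 'tool_rot': array([-4.13054264e-01, -3.11417180e+00,  2.98317375e-03]), 'ft_force': array([-0.04181214, -0.23288374, -0.64155195]), 'torque': array([-0.05561584,  0.0228299 , -0.025765  ]), 'grip_force': 0.0, 'grip_width': 0.9972564803266183}
scene 484.1040676913098 323.0659762405522 [[ 0.4691257  -0.59502883  0.65258085 -0.08088834]
 [-0.882991   -0.32920921  0.3345866  -0.39692603]
 [ 0.01574695 -0.73318619 -0.6798456   0.7903186 ]
 [ 0.          0.          0.          1.        ]]
side 469.9234406742719 316.8787583139015 [[ 8.06125722e-01 -3.10099640e-01  5.03983664e-01  2.52188072e-02]
 [-5.91744179e-01 -4.21894660e-01  6.86908816e-01 -8.29378035e-01]
 [-3.82160263e-04 -8.51964265e-01 -5.23599794e-01  6.70682180e-01]
 [ 0.00000000e+00  0.00000000e+00  0.00000000e+00  1.00000000e+00]]
```

View pics/scene0.png

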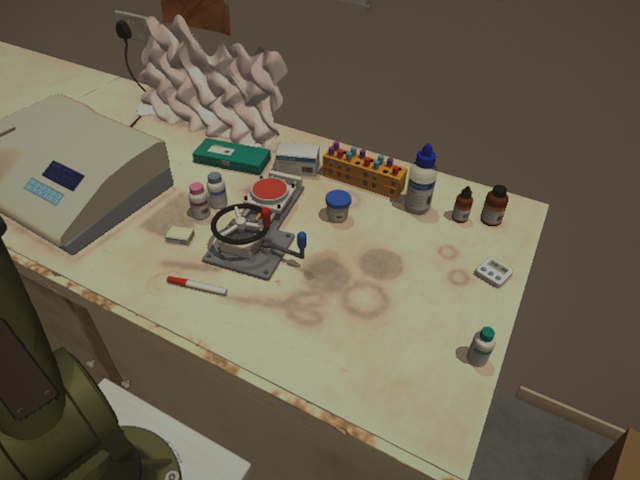

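View pics/side0.png

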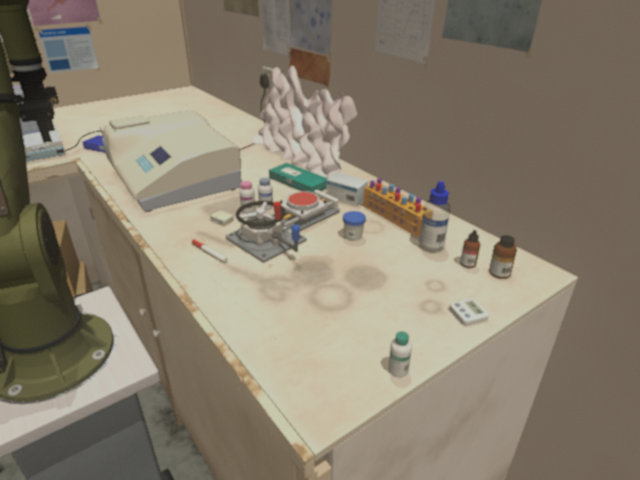

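The scene view shows the wheel centred near (241,223), the red handle at (266,216) and the blue knob at (302,240). In the side view they are at (261,216), (278,210) and (296,232).

```bash
cat > h.py <<'E'
import numpy as np,cv2
def ray(im,u,v,T=None):
    T=im["T"] if T is None else T
    d=T[:3,:3]@np.array([(u-im["cx"])/im["fx"],(v-im["cy"])/im["fy"],1]);return T[:3,3],d/np.linalg.norm(d)
def plane(im,u,v,z,T=None):
    o,d=ray(im,u,v,T);return o+d*(z-o[2])/d[2]
def two(a,b):
    (o,d),(p,e)=a,b;s=np.linalg.lstsq(np.c_[d,-e],p-o,rcond=None)[0];x,y=o+d*s[0],p+e*s[1];return (x+y)/2,np.linalg.norm(x-y)
def blob(im,box,f):
    x0,y0,x1,y1=box;c=im["pixels"][y0:y1,x0:x1].astype(int);m=f(c[...,0],c[...,1],c[...,2]).astype(np.uint8)
    n,l,st,ce=cv2.connectedComponentsWithStats(m,connectivity=8);k=1+np.argmax(st[1:,4]);v,u=np.nonzero(l==k);return u+x0,v+y0
red=lambda r,g,b:(r>90)&(r>2.2*g)&(r>2.2*b)
blue=lambda r,g,b:(b>60)&(b>1.5*r)&(b>1.3*g)
dark=lambda r,g,b:(r<45)&(g<45)&(b<45)
def circ(P):
    A=np.c_[2*P[:,:2],np.ones(len(P))];s=np.linalg.lstsq(A,(P[:,:2]**2).sum(1),rcond=None)[0];return s[:2],np.sqrt(s[2]+s[0]**2+s[1]**2)
E
python3 - <<'E'
from h import *;from bench import get_image
S=get_image("scene");D=get_image("side")
B={"S":((255,198,280,235),(290,225,315,262),(200,195,280,250)),"D":((270,196,288,225),(286,218,304,250),(228,195,290,240))}
R={}
for n,im in(("S",S),("D",D)):
    for i,(nm,f) in enumerate((("red",red),("blue",blue))):
        u,v=blob(im,B[n][i],f);c=(u.min()+u.max())/2,(v.min()+v.max())/2
        print(n,nm,len(u),u.min(),u.max(),v.min(),v.max());R[n,nm]=(u.mean(),v.mean())
        print("  at plane",plane(im,u.mean(),v.mean(),.105 if i==0 else .085))
    u,v=blob(im,B[n][2],dark)
    h=cv2.convexHull(np.c_[u,v].astype(np.int32))[:,0];P=np.array([plane(im,a,b,.076) for a,b in h]);c,r=circ(P);print(n,"ring",len(u),c,r,np.std(np.hypot(*(P[:,:2]-c).T)))
for k in("red","blue"):print(k,two(ray(S,*R["S",k]),ray(D,*R["D",k])))
E
```

```text
S red 49 262 269 208 214
  at plane [0.57797742 0.08336743 0.105     ]
S blue 104 298 305 232 248
  at plane [ 0.55669637 -0.0204168   0.085     ]
S ring 533 [0.54524729 0.12926315] 0.06561871433957833 0.0007847885690290545
D red 30 274 279 203 208
  at plane [0.57578338 0.09539825 0.105     ]
D blue 82 292 298 225 240
  at plane [ 0.55819954 -0.01536181  0.085     ]Traceback (most recent call last):
  File "<stdin>", line 10, in <module>
  File "h.py", line 11, in blob
    n,l,st,ce=cv2.connectedComponentsWithStats(m,connectivity=8);k=1+np.argmax(st[1:,4]);v,u=np.nonzero(l==k);return u+x0,v+y0
                                                                     ~~~~~~~~~^^^^^^^^^^
    return _wrapfunc(a, 'argmax', axis=axis, out=out, **kwds)
    return bound(*args, **kwds)
ValueError: attempt to get argmax of an empty sequence
```

```bash
python3 - <<'E'
from h import *;from bench import get_image,ctrl
from scipy.spatial.transform import Rotation as Ro
S=get_image("scene");D=get_image("side")
B={"S":((255,198,280,235),),"D":((270,196,288,225),)}
red2=lambda r,g,b:(r>50)&(r>1.7*g)&(r>1.7*b)
R={}
for n,im in(("S",S),("D",D)):
    u,v=blob(im,B[n][0],red2);print(n,len(u),u.min(),u.max(),v.min(),v.max());R[n]=(u.mean(),v.mean());print(plane(im,*R[n],.11))
print(two(ray(S,*R["S"]),ray(D,*R["D"])))
for p in((65,248),(172,190)):print("instr",plane(S,*p,0))
for p in((155,135),(65,95)):print("instr top",plane(S,*p,.15))
print(Ro.from_rotvec(ctrl.get_state()["tool_rot"]).as_matrix().round(3))
c=cv2.resize(S["pixels"][190:280,190:310,::-1],None,fx=6,fy=6,interpolation=cv2.INTER_CUBIC);cv2.imwrite("pics/crop1.png",c)
E
```

```text
S 154 261 270 208 227
[0.55742691 0.0688462  0.11      ]
D 101 273 280 202 219
[0.55888044 0.06551347 0.11      ]
(array([0.5624803 , 0.07223302, 0.10541904]), np.float64(0.0011016381932288147))
instr [0.34580373 0.48663653 0.        ]
instr [0.63179467 0.41825753 0.        ]
instr top [0.64645482 0.44686289 0.15      ]
instr top [0.68310431 0.80393216 0.15      ]
[[-0.965  0.261 -0.   ]
 [ 0.261  0.965 -0.001]
 [-0.    -0.001 -1.   ]]
```

View pics/crop1.png

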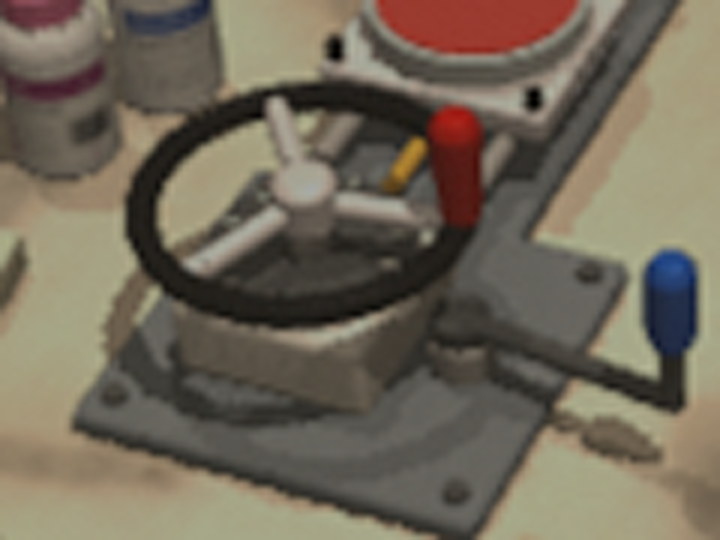

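The crop shows the red handle on the wheel's right side (px 455,165 in the crop) and the blue knob at (670,300) with its arm running left to the pivot. The handle's radius measures 59.7 mm, as expected. Next I raise the tool and cross over.

```bash
python3 -m crank '[[[0,0,-36,0,-1],[0,0,-36,0,-1],[0,0,-36,0,-1],[-26,-21,0,0,-1],[-26,-21,0,0,-1],[-26,-21,0,0,-1],[-26,-21,0,0,-1],[-26,-21,0,0,-1],[-26,-21,0,0,-1],[-26,-21,0,0,-1]]]'; python3 -m crank '[[[-26,-22,0,0,-1],[-26,-22,0,0,-1],[-26,-22,0,0,-1],[-26,-22,0,0,-1],[-26,-22,0,0,-1],[-26,-22,0,0,-1],[-26,-22,0,0,-1],[-26,-22,0,0,-1],[-26,-22,0,0,-1],[-26,-22,0,0,-1]]]'; python3 -m crank '[[[-26,-22,0,0,-1],[-26,-22,0,0,-1],[-26,-22,0,0,-1],[0,0,0,0.12,-1],[0,0,0,0.12,-1],[0,0,0,0.12,-1],[0,0,0,0.12,-1],[0,0,0,0.12,-1],[0,0,0,0.12,-1],[0,0,0,0.12,0]]]'
```

```text
time: 1.13
position: [0.3076, 0.4366, 0.3307]
tool_rot: [0.413, 3.114, 0.001]
ft_force: [0.2, 0.1, 0.3]
grip_width: 0.998
grip_force: 0.0
time: 1.97
position: [0.5012, 0.1564, 0.3308]
tool_rot: [0.413, 3.114, 0.001]
ft_force: [0.7, 0.5, 0.0]
grip_width: 0.998
grip_force: 0.0
time: 2.8
position: [0.5586, 0.0739, 0.3306]
tool_rot: [-1.655, -2.67, -0.0]
ft_force: [-0.6, 0.4, 0.5]
grip_width: 0.972
grip_force: 0.0
```

```bash
python3 -m crank '[[[0,0,0,0.09,0],[0,0,0,0.09,0],[0,0,-20,0,0],[0,0,0,0,0],[0,0,0,0,0]]]'; python3 - <<'E'
from h import *;from bench import get_image,ctrl
from scipy.spatial.transform import Rotation as Ro
s=ctrl.get_state();W=get_image("wrist");cv2.imwrite("pics/w1.png",W["pixels"][:,:,::-1])
T=np.eye(4);T[:3,:3]=Ro.from_rotvec(s["tool_rot"]).as_matrix();T[:3,3]=s["position"];print(T.round(3),s["joint_positions"].round(3));T=T@W["T_tool_cam"];print(T.round(3),W["T_tool_cam"].round(3))
for p in((.5625,.072,.128),(.545,.129,.089),(.558,-.018,.105)):
    c=np.linalg.inv(T)@np.r_[p,1];print(W["cx"]+W["fx"]*c[0]/c[2],W["cy"]+W["fy"]*c[1]/c[2])
E
```

```text
time: 3.22
position: [0.5591, 0.0739, 0.3514]
tool_rot: [1.88, 2.516, 0.003]
ft_force: [0.3, -0.7, 0.3]
grip_width: 0.63
grip_force: 0.0
[[-0.283  0.959  0.002  0.559]
 [ 0.959  0.283  0.001  0.074]
 [-0.     0.002 -1.     0.351]
 [ 0.     0.     0.     1.   ]] [-0.68   0.105  0.555  1.472 -0.056  1.578  0.159]
[[ 0.959  0.27   0.085  0.537]
 [ 0.283 -0.919 -0.275  0.151]
 [ 0.004  0.288 -0.958  0.514]
 [ 0.     0.     0.     1.   ]] [[-0.    -0.958 -0.288  0.08 ]
 [ 1.    -0.001  0.001  0.   ]
 [-0.001 -0.288  0.958 -0.162]
 [ 0.     0.     0.     1.   ]]
320.8734122098748 208.97433310739066
320.10772328750545 149.22309555366922
295.58746413281347 275.2144336112308
```

View pics/w1.png

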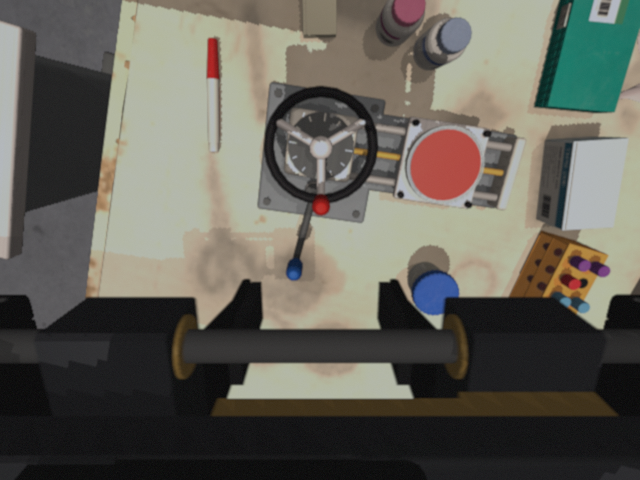

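The wrist view shows the wheel hub at (320,148), the red handle top at (321,205), the blue knob at (294,269) and the guideway running to the right. All of these match the predictions.

```bash
cat > m.py <<'E'
from h import *;from bench import get_image,ctrl
from scipy.spatial.transform import Rotation as Ro
def meas(hb=None,name=None):
    s=ctrl.get_state();W=get_image("wrist")
    if name:cv2.imwrite(name,W["pixels"][:,:,::-1])
    T=np.eye(4);T[:3,:3]=Ro.from_rotvec(s["tool_rot"]).as_matrix();T[:3,3]=s["position"];T=T@W["T_tool_cam"]
    return W,T
E
python3 - <<'E'
from m import *
W,T=meas()
u,v=blob(W,(300,185,345,225),red);print("red",len(u),u.min(),u.max(),v.min(),v.max())
h=plane(W,u.mean(),v.mean(),.118,T);print(h)
k,kv=blob(W,(280,250,310,285),blue);print("blue",len(k),k.min(),k.max(),kv.min(),kv.max());b=plane(W,k.mean(),kv.mean(),.095,T);print(b)
u,v=blob(W,(255,78,385,207),dark);hh=cv2.convexHull(np.c_[u,v].astype(np.int32))[:,0];P=np.array([plane(W,a,c,.076,T) for a,c in hh]);c,r=circ(P);print("ring",c,r)
print("r handle",np.hypot(*(h[:2]-c)),np.degrees(np.arctan2(*(h[:2]-c)[::-1])))
u,v=blob(W,(395,115,490,210),red);d=plane(W,u.mean(),v.mean(),.068,T);print("dish",d,"stage ang",np.arctan2(*(d[:2]-c)[::-1]))
a=np.arctan2(*(d[:2]-c)[::-1]);R=np.array([[np.cos(a),-np.sin(a)],[np.sin(a),np.cos(a)]]);print("knob,handle in stage",R.T@(b[:2]-c),R.T@(h[:2]-c))
np.save("ref.npy",np.r_[c,h[:2],b[:2],a])
E
```

```text
red 222 313 329 199 214
[0.5618583  0.07291606 0.118     ]
blue 182 287 301 265 280
[ 0.55499233 -0.01903268  0.095     ]
ring [0.54507368 0.13103273] 0.06465407911120705
r handle 0.0604919097347817 -73.89080752931159
dish [0.69509051 0.15404757 0.068     ] stage ang 0.1522281742592391
knob,handle in stage [-0.01295211 -0.14983408] [ 0.00777765 -0.05998983]
```

```bash
python3 -m crank '[[[-2.3,2.5,20,0,0],[0,0,36,0,0],[0,0,36,0,0],[0,0,36,0,0],[0,0,36,0,0],[0,0,36,0,0],[0,0,30,0,0],[0,0,21,0,0],[0,0,0,0,0],[0,0,0,0,0]]]'
```

```text
time: 4.15
position: [0.5605, 0.0721, 0.0984]
tool_rot: [-1.88, -2.515, 0.004]
ft_force: [0.4, 0.1, 0.6]
grip_width: 0.503
grip_force: 0.0
```

```bash
cat > c.py <<'E'
from bench import ctrl;import numpy as np
from scipy.spatial.transform import Rotation as Ro
s=ctrl.get_state();M=Ro.from_rotvec(s["tool_rot"]).as_matrix();d=np.r_[.545,.130,.1]-s["position"]
print("centre in tool mm",(M.T@d*1e3).round(1),"yangle",np.degrees(np.arctan2(M[1,1],M[0,1])).round(1),"q",s["joint_positions"].round(2),"F tool",(M.T@s["ft_force"]).round(1))
E
python3 -m crank '[[[0,-4,0,0,0],[0,-4,0,0,0],[0,-3,0,0,0],[1.5,-5.9,0,0.1,0],[1.5,-5.9,0,0.1,0],[1.5,-5.9,0,0.1,0],[1.5,-5.9,0,0.1,0],[1.5,-5.9,0,0.1,0],[1.5,-5.9,0,0.1,0],[1.5,-5.9,0,0.1,0]]]'; python3 c.py
```

```text
time: 4.98
position: [0.5125, 0.0796, 0.1013]
tool_rot: [2.633, 1.71, 0.008]
ft_force: [3.2, -1.3, -0.6]
grip_width: 0.501
grip_force: 1.8
centre in tool mm [59.3  9.2  1.5] yangle -24.0 q [-0.77  0.15  0.61  1.95 -0.1   1.07 -0.54] F tool [0.1 3.4 0.6]
```

```bash
python3 -m crank '[[[1.5,-5.9,0,0.1,0],[1.5,-5.9,0,0.1,0],[1.5,-5.9,0,0.1,0],[1.5,-5.9,0,0.1,0],[1.5,-5.9,0,0.1,0],[1.5,-5.9,0,0.1,0],[1.5,-5.9,0,0.1,0],[1.5,-5.9,0,0.1,0],[1.5,-5.9,0,0.1,0],[1.5,-5.9,0,0.1,0]]]'; python3 c.py;  python3 -m crank '[[[1.5,-5.9,0,0.1,0],[1.5,-5.9,0,0.1,0],[1.5,-5.9,0,0.1,0],[1.5,-5.9,0,0.1,0],[0,0,0,0,0],[0,0,0,0,0]]]'; python3 c.py
```

```text
time: 5.82
position: [0.4859, 0.1313, 0.1012]
tool_rot: [3.132, 0.238, 0.004]
ft_force: [0.5, -3.3, 2.1]
grip_width: 0.5
grip_force: 1.8
centre in tool mm [58.2 10.2  1.3] yangle -81.3 q [-0.92  0.11  0.64  1.98 -0.08  1.07 -1.66] F tool [ 0.   3.4 -2.1]
time: 6.32
position: [0.491, 0.1562, 0.1004]
tool_rot: [-3.118, 0.375, -0.002]
ft_force: [-0.4, 0.1, -0.6]
grip_width: 0.498
grip_force: 0.0
centre in tool mm [58.7 12.7  0.4] yangle -103.7 q [-0.97  0.15  0.66  1.95 -0.1   1.07 -2.07] F tool [-0.4 -0.   0.6]
```

```bash
python3 -m crank '[[[0,5,0,0,0],[0,6,0,0,0],[0,0,-20,0,0],[0,0,-36,0,0],[0,0,0,-0.12,0],[0,0,0,-0.12,0],[0,0,0,-0.12,0],[0,0,0,-0.12,0],[0,0,0,-0.12,0],[0,0,0,-0.12,0]]]'; python3 -m crank '[[[0,0,0,-0.12,0],[0,0,0,-0.12,0],[0,0,0,-0.12,0],[0,0,0,-0.12,0],[0,0,0,-0.12,0],[0,0,0,-0.12,0],[0,0,0,-0.12,0],[0,0,0,-0.12,0],[0,0,0,-0.12,0],[0,0,0,-0.12,0]]]';python3 -m crank '[[[0,0,0,-0.12,0],[0,0,0,-0.12,0],[0,0,0,-0.12,0],[0,0,0,-0.12,0],[0,0,0,-0.12,0],[0,0,0,-0.12,0],[0,0,0,-0.12,0],[0,0,0,-0.12,0],[0,0,0,-0.12,0],[0,0,0,-0.12,0]]]'; python3 c.py
python3 - <<'E'
from m import *
S=get_image("scene");D=get_image("side");Q=[]
for im,b in((S,(200,190,275,250)),(D,(225,190,285,240))):
    cv2.imwrite("pics/x%d.png"%len(Q),im["pixels"][:,:,::-1])
    try:
        u,v=blob(im,b,lambda r,g,b:(r>50)&(r>1.7*g)&(r>1.7*b));print(len(u),u.mean(),v.mean(),np.ptp(u),np.ptp(v));Q.append(ray(im,u.mean(),v.mean()))
    except ValueError: print("none")
if len(Q)==2:
    p,e=two(*Q);print(p,e,np.degrees(np.arctan2(p[1]-.130,p[0]-.545)))
E
```

```text
time: 7.15
position: [0.4878, 0.1444, 0.1556]
tool_rot: [-3.05, -0.753, -0.0]
ft_force: [0.2, 0.8, -0.4]
grip_width: 0.502
grip_force: 0.0
time: 7.98
position: [0.4878, 0.1444, 0.1556]
tool_rot: [-2.092, -2.343, -0.0]
ft_force: [-0.4, 0.1, 0.0]
grip_width: 0.502
grip_force: 0.0
time: 8.82
position: [0.4878, 0.1444, 0.1556]
tool_rot: [-0.403, -3.116, -0.0]
ft_force: [0.3, 0.8, -0.2]
grip_width: 0.499
grip_force: 0.0
centre in tool mm [-59.    0.6  55.6] yangle 75.2 q [-0.86  0.06  0.55  1.9  -0.04  1.19  1.01] F tool [-0.1  0.8  0.2]
156 216.6602564102564 226.60256410256412 9 20
79 236.8227848101266 207.2405063291139 5 15
[0.4868455  0.14562717 0.10481313] 0.001288000511259157 164.9588981333751
```

```bash
python3 -m crank '[[[0,0,25,0,0],[0,0,30,0,0],[0,3,0,0,0],[0,4,0,0,0],[0,4,0,0,0],[-1.5,5.9,0,0.1,0],[-1.5,5.9,0,0.1,0],[-1.5,5.9,0,0.1,0],[-1.5,5.9,0,0.1,0],[-1.5,5.9,0,0.1,0]]]'; python3 c.py; python3 -m crank '[[[-1.5,5.9,0,0.1,0],[-1.5,5.9,0,0.1,0],[-1.5,5.9,0,0.1,0],[-1.5,5.9,0,0.1,0],[-1.5,5.9,0,0.1,0],[-1.5,5.9,0,0.1,0],[-1.5,5.9,0,0.1,0],[-1.5,5.9,0,0.1,0],[-1.5,5.9,0,0.1,0],[-1.5,5.9,0,0.1,0]]]'; python3 c.py
```

```text
time: 9.75
position: [0.5107, 0.1786, 0.1018]
tool_rot: [-1.179, -2.912, 0.001]
ft_force: [-1.9, -3.5, -1.0]
grip_width: 0.502
grip_force: 1.7
centre in tool mm [-58.4 -11.    1.8] yangle 45.9 q [-0.91  0.2   0.58  1.89 -0.12  1.09  0.52] F tool [-1.1 -3.8  1. ]
time: 10.58
position: [0.5683, 0.1867, 0.1019]
tool_rot: [-2.427, -1.991, 0.0]
ft_force: [-2.8, -0.0, -0.9]
grip_width: 0.503
grip_force: 1.7
centre in tool mm [-60.1 -11.7   1.8] yangle -11.3 q [-0.96  0.36  0.72  1.75 -0.26  1.13 -0.35] F tool [-0.6 -2.8  0.9]
```

```bash
python3 -m crank '[[[-1.5,5.9,0,0.1,0],[-1.5,5.9,0,0.1,0],[-1.5,5.9,0,0.1,0],[-1.5,5.9,0,0.1,0],[-1.5,5.9,0,0.1,0],[-1.5,5.9,0,0.1,0],[-1.5,5.9,0,0.1,0],[-1.5,5.9,0,0.1,0],[-1.5,5.9,0,0.1,0],[-1.5,5.9,0,0.1,0]]]'; python3 c.py; python3 -m crank '[[[-1.5,5.9,0,0.1,0],[-1.5,5.9,0,0.1,0],[-1.5,5.9,0,0.1,0],[-1.5,5.9,0,0.1,0],[-1.5,5.9,0,0.1,0],[-1.5,5.9,0,0.1,0],[-1.5,5.9,0,0.1,0],[-1.5,5.9,0,0.1,0],[-1.5,5.9,0,0.1,0]]]'; python3 c.py
```

```text
time: 11.42
position: [0.6056, 0.1429, 0.102]
tool_rot: [-3.083, -0.585, -0.002]
ft_force: [-1.1, 3.1, -1.2]
grip_width: 0.5
grip_force: 1.7
centre in tool mm [-61.1 -10.2   1.9] yangle -68.5 q [-0.99  0.48  0.92  1.7  -0.41  1.17 -1.15] F tool [ 0.1 -3.3  1.2]
time: 12.17
position: [0.5927, 0.0917, 0.1021]
tool_rot: [-3.03, 0.814, -0.003]
ft_force: [1.4, 3.5, -2.8]
grip_width: 0.502
grip_force: 1.7
centre in tool mm [-60.5  -9.3   2.1] yangle -120.1 q [-1.08  0.52  1.14  1.76 -0.52  1.19 -1.89] F tool [-0.5 -3.7  2.8]
```

```bash
python3 -m crank '[[[-1.5,5.9,0,0.1,0],[-1.5,5.9,0,0.1,0],[-1.5,5.9,0,0.1,0]]]'; python3 c.py
```

```text
time: 12.42
position: [0.5792, 0.0795, 0.1022]
tool_rot: [-2.874, 1.258, -0.004]
ft_force: [2.5, 2.6, -2.9]
grip_width: 0.5
grip_force: 1.8
centre in tool mm [-60.3  -9.2   2.2] yangle -137.3 q [-1.11  0.51  1.19  1.8  -0.51  1.18 -2.16] F tool [-0.2 -3.6  2.9]
```

```bash
python3 -m crank '[[[0,3.6,0,0,0],[-0.3,3.6,0,0,0],[-0.5,3.5,0,0,0],[0,0,0,0,0],[0,0,0,0,0]]]'; python3 c.py
python3 - <<'E'
from m import *
S=get_image("scene");D=get_image("side");Q=[]
for im,b in((S,(245,195,280,245)),(D,(260,190,292,232))):
    try:
        u,v=blob(im,b,lambda r,g,b:(r>50)&(r>1.7*g)&(r>1.7*b));print(len(u),u.mean(),v.mean(),np.ptp(u),np.ptp(v));Q.append(ray(im,u.mean(),v.mean()))
    except ValueError: print("none")
if len(Q)==2:
    p,e=two(*Q);print(p,e,np.degrees(np.arctan2(p[1]-.130,p[0]-.545)))
W,T=meas(name="pics/w2.png")
E
```

```text
time: 12.83
position: [0.5694, 0.0703, 0.1014]
tool_rot: [-2.879, 1.253, -0.001]
ft_force: [2.1, 0.7, 1.9]
grip_width: 0.501
grip_force: 1.1
centre in tool mm [-60.3 -22.8   1.4] yangle -137.0 q [-1.12  0.48  1.19  1.82 -0.49  1.17 -2.16] F tool [ 0.9 -2.  -1.9]
2 264.5 219.5 1 1
35 282.54285714285714 208.02857142857144 3 12
[0.57668121 0.08123163 0.09398243] 0.01910538481468159 -56.99119108292572
```

View pics/w2.png

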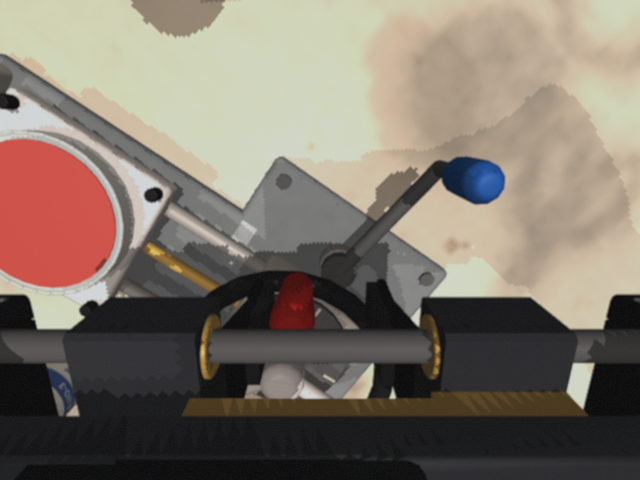

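The wrist view shows the red handle between the fingers (295,305), with the lever (460,180) still open. About 17° of the turn is left. I push most of it, then lift, unwind the yaw and measure from the original viewpoint.

```bash
python3 -m crank '[[[-0.8,3,0,0,0],[-1,3,0,0,0],[-1,3,0,0,0],[-1.2,3,0,0,0],[0,0,0,0,0],[0,0,0,0,0],[0,-4,0,0,0],[0,-5,0,0,0],[0,0,-25,0,0],[0,0,-35,0,0]]]'; python3 c.py;python3 -m crank '[[[0,0,0,-0.12,0],[0,0,0,-0.12,0],[0,0,0,-0.12,0],[0,0,0,-0.12,0],[0,0,0,-0.12,0],[0,0,0,-0.12,0],[0,0,0,-0.12,0],[0,0,0,-0.12,0],[0,0,0,-0.12,0],[0,0,0,-0.12,0]]]'; python3 -m crank '[[[0,0,-25,-0.12,0],[0,0,-25,-0.12,0],[0,0,-25,-0.12,0],[0,0,-25,-0.12,0],[0,0,-25,-0.12,0],[0,0,-25,-0.12,0],[0,0,-25,-0.12,0],[0,0,-17,-0.12,0],[0,0,0,-0.12,0],[0,0,0,-0.12,0]]]';python3 -m crank '[[[0,0,0,-0.12,0],[0,0,0,-0.12,0],[0,0,0,-0.04,0],[0,0,0,0,0]]]';python3 c.py
```

```text
time: 13.82
position: [0.5612, 0.0712, 0.1579]
tool_rot: [2.874, -1.252, -0.008]
ft_force: [-0.2, 1.5, 0.8]
grip_width: 0.499
grip_force: 0.0
centre in tool mm [-54.  -28.7  57.8] yangle -137.1 q [-1.16  0.37  1.2   1.77 -0.36  1.25 -2.26] F tool [-1.3 -0.9 -0.8]
time: 14.65
position: [0.5635, 0.0708, 0.16]
tool_rot: [3.083, 0.599, -0.003]
ft_force: [0.0, 0.3, -0.3]
grip_width: 0.5
grip_force: 0.0
time: 15.48
position: [0.5644, 0.0709, 0.3534]
tool_rot: [2.207, 2.235, 0.0]
ft_force: [-0.5, 0.7, -0.1]
grip_width: 0.497
grip_force: 0.0
time: 15.82
position: [0.5637, 0.0709, 0.3519]
tool_rot: [-1.88, -2.516, 0.003]
ft_force: [0.5, 0.8, -0.2]
grip_width: 0.501
grip_force: 0.0
centre in tool mm [ 62.1  -0.7 251.9] yangle 16.5 q [-0.89  0.14  0.81  1.46 -0.1   1.59  0.2 ] F tool [0.6 0.7 0.2]
```

```bash
cat > chk.py <<'E'
from m import *
r2=lambda r,g,b:(r>50)&(r>1.7*g)&(r>1.7*b)
ref=np.load("ref.npy");W,T=meas()
M=(0,60,640,295)
c=np.linalg.inv(T)@np.r_[ref[2:4],.118,1];U=int(W["cx"]+W["fx"]*c[0]/c[2]);V=int(W["cy"]+W["fy"]*c[1]/c[2])
u,v=blob(W,(U-25,V-22,U+25,V+22),red);h=plane(W,u.mean(),v.mean(),.118,T);print(len(u),h,"ang",np.degrees(np.arctan2(*(h[:2]-ref[:2])[::-1])),"diff mm",(h[:2]-ref[2:4])*1e3)
for n,b in(("scene",(250,198,285,235)),("side",(265,196,292,225))):
    for im in(get_image(n),{"pixels":cv2.imread(f"pics/{n}0.png")[:,:,::-1]}):
        u,v=blob(im,b,r2);print(n,len(u),u.mean().round(2),v.mean().round(2))
E
python3 chk.py
```

```text
223 [0.56538413 0.07411256 0.118     ] ang -70.36240992541317 diff mm [3.52583234 1.19650267]
scene 160 266.13 215.55
scene 155 265.72 216.81
side 100 278.28 209.52
side 101 277.36 209.6
```

```bash
python3 -m crank '[[[2,2.4,36,0,0],[0,0,36,0,0],[0,0,36,0,0],[0,0,36,0,0],[0,0,36,0,0],[0,0,36,0,0],[0,0,30,0,0],[0,0,4,0,0],[0,0,0,0,0],[0,0,0,0,0]]]'; python3 c.py; python3 -m crank '[[[0,-4,0,0,0],[0,-4,0,0,0],[0,-2,0,0,0],[0,0,0,0,0],[0,0,0,0,0]]]';python3 c.py; python3 -m crank '[[[0,-2,0,0,0],[0,-1.3,0,0,0],[0,0,0,0,0],[0,0,0,0,0]]]';python3 c.py
```

```text
time: 16.8
position: [0.5668, 0.0736, 0.104]
tool_rot: [1.881, 2.515, 0.002]
ft_force: [-0.3, 0.3, 1.3]
grip_width: 0.498
grip_force: 0.0
centre in tool mm [60.3 -4.9  4. ] yangle 16.4 q [-0.84  0.3   0.77  1.82 -0.23  1.11  0.3 ] F tool [ 0.3 -0.2 -1.3]
time: 17.22
position: [0.5563, 0.071, 0.1033]
tool_rot: [1.881, 2.516, 0.003]
ft_force: [0.2, 0.5, -0.4]
grip_width: 0.498
grip_force: 0.0
centre in tool mm [59.8  5.9  3.4] yangle 16.5 q [-0.85  0.28  0.78  1.84 -0.22  1.11  0.3 ] F tool [0.5 0.3 0.4]
time: 17.55
position: [0.5532, 0.07, 0.1028]
tool_rot: [1.88, 2.516, 0.001]
ft_force: [-0.1, 1.0, -0.4]
grip_width: 0.497
grip_force: 0.5
centre in tool mm [59.9  9.1  2.8] yangle 16.5 q [-0.85  0.27  0.78  1.85 -0.21  1.1   0.29] F tool [1.  0.2 0.4]
```

```bash
python3 -m crank '[[[0,-1,0,0,0],[0,-1,0,0,0],[0,-1,0,0,0],[0,0,0,0,0],[0,0,0,0,0],[0,0,0,0,0]]]';python3 c.py; python3 chk.py | tail -4
```

```text
time: 18.05
position: [0.5503, 0.069, 0.1028]
tool_rot: [1.881, 2.516, 0.001]
ft_force: [2.2, 1.3, 0.6]
grip_width: 0.499
grip_force: 1.3
centre in tool mm [60.  12.2  2.8] yangle 16.4 q [-0.85  0.26  0.78  1.86 -0.21  1.1   0.29] F tool [ 0.7  2.4 -0.6]
scene 37 268.51 220.32
scene 155 265.72 216.81
side 108 277.64 209.82
side 101 277.36 209.6
```

```bash
python3 -m crank '[[[0,5,0,0,0],[0,5,0,0,0],[0,0,-20,0,0],[0,0,-36,0,0],[0,0,-36,0,0],[0,0,-36,0,0],[0,0,-36,0,0],[0,0,-36,0,0],[0,0,-36,0,0],[0,0,-14,0,0]]]';python3 -m crank '[[[0,0,0,0,0],[0,0,0,0,0]]]'; python3 chk.py
```

```text
time: 19.03
position: [0.5608, 0.0718, 0.3573]
tool_rot: [1.879, 2.514, 0.006]
ft_force: [1.3, -0.6, 0.0]
grip_width: 0.499
grip_force: 0.0
time: 19.2
position: [0.5597, 0.0718, 0.3525]
tool_rot: [-1.881, -2.516, 0.0]
ft_force: [-0.6, 0.2, -0.7]
grip_width: 0.499
grip_force: 0.0
219 [0.56231986 0.07316061 0.118     ] ang -73.40568519011576 diff mm [0.46155882 0.24455226]
scene 159 265.76 216.45
scene 155 265.72 216.81
side 100 277.4 209.8
side 101 277.36 209.6
```

The handle is back within 0.5 mm of its start. Now the clamp lever.

```bash
python3 -m crank '[[[-28.6,-10,0,0,0],[-28.6,-10,0,0,0],[-28.5,-10.2,0,0,0],[0,0,0,0.1,0],[0,0,0,0.1,0],[0,0,0,0.08,0],[0,0,36,0,0],[0,0,36,0,0],[0,0,36,0,0],[0,0,36,0,0]]]';python3 -m crank '[[[0,0,20,0,0],[0,0,0,0,0],[0,0,0,0,0]]]';python3 c.py
python3 - <<'E'
from m import *
W,T=meas(name="pics/w3.png");k=T
c=np.linalg.inv(T)@np.r_[.555,-.019,.095,1];U=W["cx"]+W["fx"]*c[0]/c[2];V=W["cy"]+W["fy"]*c[1]/c[2];print(U,V)
u,v=blob(W,(max(int(U)-60,0),max(int(V)-60,0),int(U)+60,int(V)+60),blue);print(len(u),u.min(),u.max(),v.min(),v.max(),plane(W,(u.min()+u.max())/2,v.mean(),.095,T))
E
```

```text
time: 20.18
position: [0.5537, -0.0188, 0.2057]
tool_rot: [-2.212, -2.228, 0.002]
ft_force: [0.2, 0.5, -0.5]
grip_width: 0.499
grip_force: 0.0
time: 20.43
position: [0.5536, -0.019, 0.1872]
tool_rot: [-2.213, -2.228, 0.005]
ft_force: [-0.5, 0.0, 0.3]
grip_width: 0.502
grip_force: 0.0
centre in tool mm [149.2  -7.3  87.1] yangle 0.4 q [-0.8   0.18  0.89  1.76 -0.15  1.27  0.13] F tool [ 0.  -0.5 -0.3]
321.34096309845216 243.65102233762443
660 309 334 224 257 [ 0.55510298 -0.01749991  0.095     ]
```

Knob confirmed at (0.555, −0.0175), between the fingers. I descend and sweep.

```bash
python3 -m crank '[[[1,1,30,0,0],[0,0,36,0,0],[0,0,36,0,0],[0,0,5,0,0],[0,0,0,0,0]]]';python3 c.py; python3 -m crank '[[[0,5,0,0,0],[0,5,0,0,0],[1.1,6.3,0,-0.07,0],[1.1,6.3,0,-0.07,0],[1.1,6.3,0,-0.07,0],[1.1,6.3,0,-0.07,0],[1.1,6.3,0,-0.07,0],[1.1,6.3,0,-0.07,0],[1.1,6.3,0,-0.07,0],[1.1,6.3,0,-0.07,0]]]';python3 c.py
```

```text
time: 20.9
position: [0.5554, -0.018, 0.0813]
tool_rot: [-2.213, -2.229, 0.003]
ft_force: [0.5, -0.1, 1.0]
grip_width: 0.501
grip_force: 0.0
centre in tool mm [148.   -9.4 -18.8] yangle 0.4 q [-0.74  0.31  0.85  1.88 -0.27  1.07  0.22] F tool [-0.1  0.5 -1. ]
time: 21.73
position: [0.6136, 0.0033, 0.084]
tool_rot: [1.506, 2.755, 0.003]
ft_force: [-1.3, -0.6, 0.1]
grip_width: 0.497
grip_force: 0.8
centre in tool mm [143.7  10.7 -16. ] yangle 32.7 q [-0.61  0.41  0.7   1.73 -0.29  1.11  0.75] F tool [ 0.2 -1.4 -0.1]
```

```bash
python3 -m crank '[[[1.1,6.3,0,-0.07,0],[1.1,6.3,0,-0.07,0],[1.1,6.3,0,-0.07,0],[1.1,6.3,0,-0.07,0],[0.8,4.5,0,-0.05,0],[0,0,0,0,0]]]';python3 c.py; python3 -m crank '[[[0.5,2.7,0,-0.03,0],[0.5,2.7,0,-0.03,0],[0,0,0,0,0],[0,0,0,0,0]]]';python3 c.py
```

```text
time: 22.23
position: [0.6336, 0.0269, 0.084]
tool_rot: [1.033, 2.963, 0.003]
ft_force: [0.1, -0.5, 0.3]
grip_width: 0.501
grip_force: 0.0
centre in tool mm [133.4  25.7 -16.3] yangle 51.6 q [-0.57  0.43  0.62  1.68 -0.28  1.12  1.02] F tool [-0.4 -0.3 -0.3]
time: 22.57
position: [0.6343, 0.0309, 0.0821]
tool_rot: [0.95, 2.994, 0.001]
ft_force: [-0.6, 0.3, 0.7]
grip_width: 0.497
grip_force: 0.1
centre in tool mm [130.1  29.6 -18. ] yangle 54.8 q [-0.57  0.44  0.61  1.67 -0.27  1.12  1.07] F tool [ 0.7 -0.1 -0.7]
```

```bash
python3 -m crank '[[[0.3,2,0,-0.02,0],[0.3,2,0,-0.02,0],[0,0,0,0,0],[0,0,0,0,0]]]';python3 c.py; python3 -m crank '[[[0,1.5,0,0,0],[0,0,0,0,0],[0,0,0,0,0]]]';python3 c.py
```

```text
time: 22.9
position: [0.6339, 0.0317, 0.0817]
tool_rot: [-0.89, -3.01, 0.006]
ft_force: [-4.4, -4.2, 4.8]
grip_width: 0.5
grip_force: 3.4
centre in tool mm [128.1  34.1 -18.3] yangle 57.1 q [-0.57  0.44  0.6   1.67 -0.27  1.12  1.1 ] F tool [ 1.4 -6.  -4.8]
time: 23.15
position: [0.6339, 0.0317, 0.0816]
tool_rot: [-0.891, -3.008, 0.008]
ft_force: [-6.9, -6.1, 7.0]
grip_width: 0.502
grip_force: 4.6
centre in tool mm [128.1  33.9 -18.3] yangle 57.0 q [-0.57  0.44  0.6   1.67 -0.27  1.12  1.1 ] F tool [ 2.5 -8.9 -7. ]
```

The lever is at the hard stop: the force rises with no motion. I back off, lift clear and verify.

```bash
python3 -m crank '[[[0,-6,0,0,0],[0,-8,0,0,0],[0,0,-15,0,0],[0,0,-36,0,0],[0,0,-36,0,0],[0,0,-36,0,0],[0,0,-36,0,0],[0,0,-36,0,0],[0,0,-36,0,0],[0,0,-30,0,0]]]'; python3 -m crank '[[[0,0,0,0.1,0],[0,0,0,0.1,0],[0,0,0,0.1,0],[0,0,0,0.1,0],[0,0,0,0.1,0],[0,0,0,0.1,0],[0,0,0,0.1,0],[0,0,0,0,0],[0,0,0,0,0]]]'; python3 c.py; python3 chk.py; python3 - <<'E'
from m import *
W,T=meas(name="pics/w4.png");u,v=blob(W,(200,150,480,295),lambda r,g,b:(b>60)&(b>1.9*r)&(b>1.3*g));print(u.mean(),v.mean())
E
```

```text
time: 23.98
position: [0.6289, 0.0243, 0.3456]
tool_rot: [0.887, 3.011, 0.004]
ft_force: [1.2, -0.2, 0.5]
grip_width: 0.504
grip_force: 0.0
time: 24.73
position: [0.6287, 0.0243, 0.3424]
tool_rot: [-1.864, -2.529, -0.001]
ft_force: [0.7, 0.5, -0.6]
grip_width: 0.498
grip_force: 0.0
centre in tool mm [125.6 -48.8 242.5] yangle 17.2 q [-0.66  0.3   0.76  1.33 -0.2   1.59  0.37] F tool [0.2 0.8 0.6]
232 [0.56141583 0.07415845 0.118     ] ang -73.9686268611927 diff mm [-0.4424722   1.24239525]
scene 155 265.65 216.56
scene 155 265.72 216.81
side 100 277.27 210.05
side 101 277.36 209.6
400.32838378069675 247.95031410622502
```

View pics/w4.png

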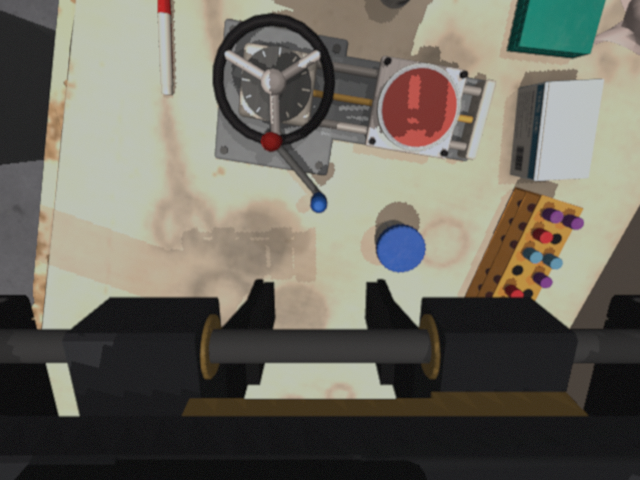

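The picture shows the handle (271,141) back at its start bearing, the knob (318,203) swung away from the robot, and the cup and other items untouched. The robot is clear, so I hand in.

```bash
python3 -c "
from bench import job;print(job.close_job())"
```

```text
the job is handed in; nothing more can be done
None
```

The wheel was pushed one full clockwise turn, with the handle back within about 1 mm of its start, then the clamp lever was pushed to its stop; the job was handed in at about 25 s with the robot clear.

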